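Change the blade grinder's feed gearbox up from second to third

TASK

The feed gearbox of the saw-blade grinder stands in second gear, or has slipped part of the way out of it: change it up to third. Push the ball-topped lever with the fingertips or the outside of the fingers, never taking it between them: forward out of the near-left slot to the cross slot of the H gate, across to the right, then forward into the far-right slot until it is fully home, and come away. Do not force the lever, keep it out of first (far left) and fourth (near right), and leave the loose tools and parts where they are.

Things in the scene. Friction and masses are not known exactly. Their poses are not given: they have to be found in the camera images.
- gate_centre (a point): Centre of the H gate in its upper face, an aluminium plate 108 x 98 mm on the gearbox, 130 mm above the table. x: forward, away from the operator, along the H's limbs; y: operator's left; z up. Left limb (first far, second near) at y = +15.6 mm, right limb (third far, fourth near) at -15.6 mm; the cross slot at x = 0 joins them. Slots 16 mm wide; limbs reach 26 mm either way of x = 0.
- knob (a point): Centre of the lever's black ball knob, 45 mm in diameter. The lever is a straight 12 mm steel stem; its pivot lies 80 mm below the gate centre, the knob's centre 200 mm from the pivot: 250 mm above the table when upright (neutral). z runs up the stem. Travel of the knob from upright: about 50 mm forward and back, 40 mm left and right.
- shift (a joint): Fore-and-aft tilt of the lever, rad: 0 in the cross slot, +0.25 fully forward, -0.25 fully back. Starts between -0.24 and -0.07. It stays where it is left; 2 to 4 N at the knob moves it. It passes between the limbs only within about 0.03 of zero; the gate's tongues have round noses that guide it if it is pushed across from a little further off.
- select (a joint): Sideways tilt of the lever, rad: -0.2 in the left limb, +0.2 in the right limb, these being its stops. Same friction; stays where it is left; play of about 0.05 inside a limb.
- machine: The blade grinder, fixed; origin on the table under it, axes as the gate's; gate centre at x -60, y +55 mm. Grey bed 400 x 420 x 22 mm, cast gearbox with the gate, its cover 30 mm below the gate's face. Higher than the gate stand only the motor (171 mm high, from x +25), the bearing block (147 mm, y -30 to -75), the blade (197 mm, y -100) and the grinding head (245 mm, from x +19, y -65 to -190).

How it is judged:
By the outcome, as a careful person would: the job done as asked, in the order asked, and still so for the second after the job is handed in, with the robot touching nothing.
It also fails if it takes over 54 s, if anything falls off the work surface, if the arm or the gripper's body presses on something with over 40 N, if the wrist force passes 120 N, or if a joint passes its speed limit or range.

ROBOT

A 6-joint arm with a two-finger parallel gripper is mounted at the origin on the work surface. World frame = base frame: x ahead of the robot, y to its left, z up, the work surface at z = 0. Lengths are in m, angles in rad, forces in N, time in s.
With the tool pointing down it reaches from about 0.275 to 0.875 m from the base axis. Payload 12.5 kg.
Tool frame: the origin (TCP) lies on the centre line of the jaws, within the pads' length; the fingertips stand r.finger_overhang ahead of it and the grasp point (between the pads) lies 3 mm ahead of it (r.finger_overhang is the distance from the TCP to the fingertips, in m); z points along the fingers, y is the direction in which the jaws open and shut (so a half turn about z gives the same grasp; the last joint's range is limited). The gripper opens to 85 mm and grips with 20 to 120 N. Pads are 22 mm wide; open, the fingers measure 114 mm over their backs; the gripper's body (76 mm by 85 mm) begins 54 mm behind the grasp point. The pads swing forward as they close: fully open they stand 13 mm farther back than shut.
Start: joints at [1.023, 0.351, 1.652, -0, 1.139, -0.085], TCP at [0.246, 0.492, 0.253] pointing down, gripper open.
Joint ranges: [-2.75, 2.75], [-0.79, 2.1], [0.01, 2.65], [-1.57, 4.71], [0.07, 3.14], [-2.87, 2.87]. Speed limits (rad/s): [2.22, 2.22, 2.79, 3.14, 3.14, 3.14].

INTERFACE

Orientations are given as a unit quaternion [x, y, z, w].
In Python, from cell import r, optics gives the robot as it stands. The module is installed in compiled form; this text tells all that it offers. Calls block until the motion is done:
- r.move_to(position, orientation): joint-space move of the TCP to a pose.
- r.move_linear(position, rot=None, vel=0.15): straight line of the TCP; rot=None keeps the orientation; vel is the mean speed in m/s.
- r.set_joints(angles): joint-space move.
- r.set_gripper(opening, squeeze=None): opening from 0.0 (shut) to 1.0 (fully open); squeeze is the grip in N (None keeps the last); returns when the fingers have stopped.
- r.sleep(seconds).
- r.inverse_kinematics(position, orientation): joint angles nearest the present ones, or None.
- optics.get_image(name): name is "side" or "top"; returns a dict with "pixels" (400x640x3 uint8, red, green, blue), "depth" (400x640 float32, m along the optical axis (not along the pixel's ray), 0 where there is no reading), "fx", "fy", "cx", "cy" (pixels), "camera_from_world" (4x4, takes a point from world to camera coordinates). Camera axes: x right, y down, z forward; pixel columns grow to the right and rows downward; lengths in m; the calibration is good to about 2 mm. A picture is of the moment at which its call begins.
A pose or a line that the arm cannot do raises r.PlanningError and nothing moves.
- r.hand_in(): hands the job in, once; it reports no verdict.
Readings, each from a call of its own:
- r.current_t(): time.
- r.current_q(): joint angles.
- r.current_qvel(): joint speeds.
- r.current_effort(): joint torques, N m.
- r.current_tool_pos(): TCP position.
- r.current_ee_rot(): TCP orientation.
- r.current_contact_force(): force on the tool from outside, world axes, zero at the start.
- r.current_torque(): the same for the moment, N m.
- r.current_opening(): opening from 0.0 (shut) to 1.0 (fully open).
Only numpy, scipy, OpenCV 4.12 (cv2) and the standard library are available. Lean on these libraries where they do the work, as an engineer would, in place of code of your own. Each camera call takes 0.05 s, during which the arm holds its last target.

## Working session

There is one attempt and no reset: what is moved stays moved. The work goes in short steps, each a Python script; the robot and the scene stay as the last script left them, time stands still between calls to the robot, and variables do not carry over. Pictures are saved under pics/ and viewed, and the job is handed in when it is done.

```bash
mkdir -p pics; python3 - <<'E'
from cell import r, optics
import cv2,numpy as np
for n in("side","top"):
    d=optics.get_image(n); cv2.imwrite(f"pics/{n}0.png",d["pixels"][:,:,::-1]); np.savez(f"{n}0.npz",**d)
    print(n,d["fx"],d["fy"],d["cx"],d["cy"],np.round(d["camera_from_world"],3).tolist())
print(r.finger_overhang,r.current_t(),r.current_ee_rot(),r.current_tool_pos())
E
```

```text
side 390.7660282746431 390.7660282746431 319.55025180934035 196.08012913477805 [[0.904, -0.426, -0.024, -0.512], [-0.248, -0.48, -0.842, 0.31], [0.347, 0.767, -0.54, 0.485], [0.0, 0.0, 0.0, 1.0]]
top 420.6659592886972 420.6659592886972 329.5552020316471 196.02718258466567 [[-0.028, -1.0, -0.013, 0.074], [-0.996, 0.029, -0.083, 0.607], [0.083, 0.01, -0.997, 0.778], [0.0, 0.0, 0.0, 1.0]]
0.022 0.1 [ 2.29350059e-01  9.73343874e-01 -4.79823407e-04 -1.52345916e-04] [0.24539518 0.4919277  0.2528268 ]
```

View pics/side0.png

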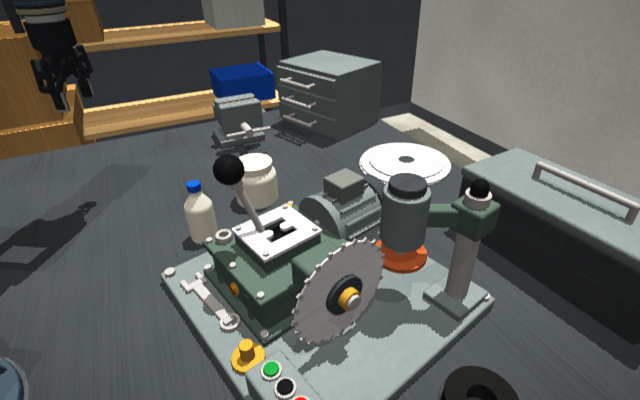

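View pics/top0.png

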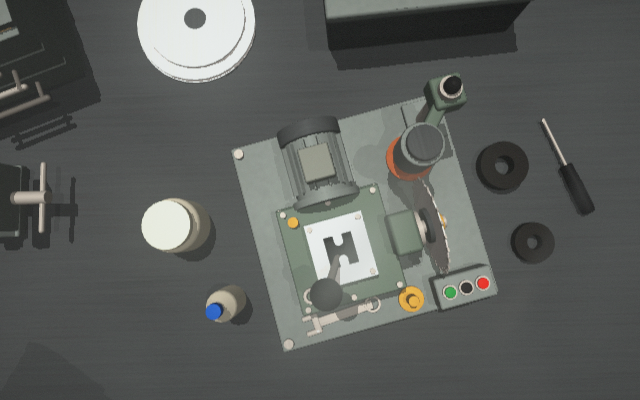

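```bash
cat > h.py <<'E'
import cv2,numpy as np
def ray(d,u,v):
    T=d["camera_from_world"];R=T[:3,:3];o=-R.T@T[:3,3]
    w=R.T@np.array([(u-d["cx"])/d["fx"],(v-d["cy"])/d["fy"],1.]);return o,w/np.linalg.norm(w)
def onz(d,u,v,z):
    o,w=ray(d,u,v);return o+w*(z-o[2])/w[2]
def proj(d,p):
    T=d["camera_from_world"];c=T[:3,:3]@p+T[:3,3];return np.array([d["fx"]*c[0]/c[2]+d["cx"],d["fy"]*c[1]/c[2]+d["cy"]]),c[2]
def pts(d):
    z=d["depth"];v,u=np.indices(z.shape);T=d["camera_from_world"]
    P=np.stack([(u-d["cx"])/d["fx"]*z,(v-d["cy"])/d["fy"]*z,z],-1)
    return (P-T[:3,3])@T[:3,:3]
def tri(d1,p1,d2,p2):
    A=[];b=[]
    for d,p in((d1,p1),(d2,p2)):
        o,w=ray(d,*p);M=np.eye(3)-np.outer(w,w);A.append(M);b.append(M@o)
    x=np.linalg.solve(sum(A),sum(b));return x
E
python3 - <<'E'
from h import *
D={n:dict(np.load(f"{n}0.npz")) for n in("side","top")}
t=D["top"];P=pts(t)
px=t["pixels"].astype(int)
m=((px.min(2)>130)&(abs(P[...,2]-.13)<.02)).astype(np.uint8)
n,l,s,c=cv2.connectedComponentsWithStats(m);k=1+s[1:,4].argmax();m=(l==k).astype(np.uint8)
v,u=np.nonzero(m);print(s[k],np.median(P[v,u,2]))
Q=np.array([onz(t,a,b,.13)[:2] for a,b in zip(u,v)],np.float32)*1000
print(cv2.minAreaRect(Q),cv2.boxPoints(cv2.minAreaRect(Q)))
for n,d in D.items():
    P=pts(d);g=d["pixels"].max(2)
    # knob: dark points z>.2
    lo,hi=np.array([.3,-.2,.2]),np.array([.75,.2,.3])
    mk=((g<70)&(P>lo).all(2)&(P<hi).all(2)).astype(np.uint8)
    nn,l,s,c=cv2.connectedComponentsWithStats(mk)
    for k in range(1,nn):
        if s[k,4]>80:
            v,u=np.nonzero(l==k);q=P[v,u]
            f=np.linalg.lstsq(np.c_[2*q,np.ones(len(q))],(q**2).sum(1),rcond=None)[0]
            print(n,s[k],c[k],q.mean(0),"sphere",f[:3],np.sqrt(f[3]+f[:3]@f[:3]), cv2.minEnclosingCircle(np.c_[u,v].astype(np.float32)))
im=cv2.resize(t["pixels"][180:360,240:480,::-1],None,fx=3.3,fy=3.3,interpolation=cv2.INTER_CUBIC);cv2.imwrite("pics/topzoom.png",im)
E
```

```text
[ 304  211   75   75 2968] 0.13056291034220352
((510.5633239746094, 40.358421325683594), (108.0382080078125, 97.9147720336914), 13.981505393981934) [[446.31607   74.8139  ]
 [469.9731   -20.200024]
 [574.81055    5.902939]
 [551.15356  100.91687 ]]
side [213 155  31  31 763] [228.07470511 169.74049803] [0.45523466 0.05062699 0.24875455] sphere [0.4576402  0.06362069 0.24178288] 0.021963377165838634 ((228.0, 170.0), 15.811488151550293)
side [470 179  17  19 247] [478.06477733 188.65991903] [ 0.74302677 -0.13049567  0.23492519] sphere [ 0.74998209 -0.12668827  0.23196037] 0.012068348140192874 ((478.8125, 188.65625), 9.824982643127441)
side [388 182  39  17 295] [406.20338983 192.63050847] [ 0.65252908 -0.09646113  0.23593998] sphere [ 0.66542681 -0.08084571  0.23545212] 0.025476367589634938 ((407.0394592285156, 188.0), 19.06583023071289)
side [382 192  49  29 756] [404.27248677 209.49074074] [ 0.64874953 -0.10099778  0.21313475] sphere [ 0.66540471 -0.08079774  0.21284073] 0.03319703210824927 ((405.1754455566406, 201.59649658203125), 25.08382225036621)
side [451 204  39  18 143] [470.22377622 214.20979021] [ 0.72960458 -0.13836384  0.20298841] sphere [ 0.74656222 -0.12954145  0.20264478] 0.02439259547122998 ((470.0, 210.5), 19.780139923095703)
top [443  80  19  14 192] [452.11458333  86.56770833] [ 0.74291631 -0.12442968  0.23852132] sphere [ 0.74800001 -0.12685265  0.23267004] 0.012008616148746633 ((452.1953125, 85.203125), 9.369333267211914)
```

View pics/topzoom.png

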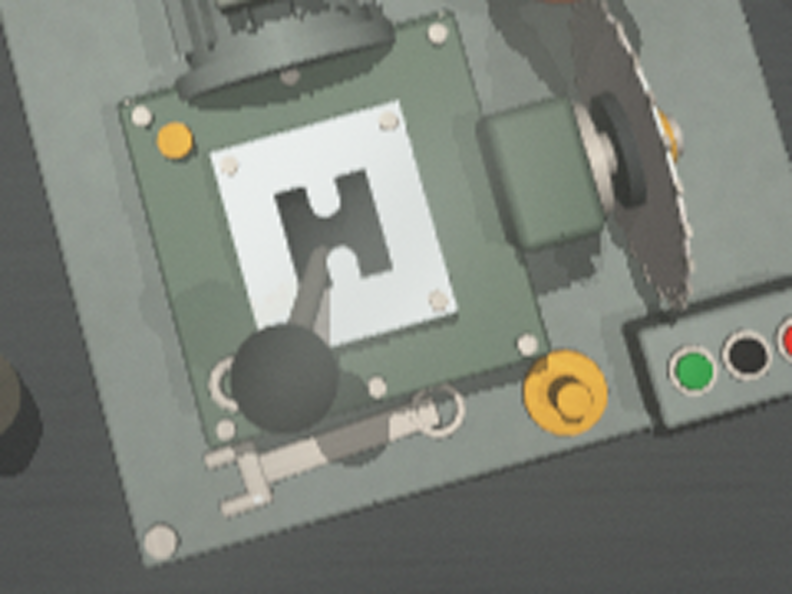

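```bash
cat >> h.py <<'E'
G=np.array([.5106,.0404]);th=np.radians(13.98)
Rg=np.array([[np.cos(th),-np.sin(th)],[np.sin(th),np.cos(th)]])
def W(x,y,z=.24): return [*(G+Rg@np.array([x,y])),z]
def M(p): return Rg.T@(np.asarray(p)[:2]-G)
a=th+np.pi;Q=[np.cos(a/2),np.sin(a/2),0,0]
def knob(optics,guess,fn=None,name="side"):
    d=optics.get_image(name)
    if fn: cv2.imwrite(fn,d["pixels"][:,:,::-1])
    P=pts(d);g=np.array([*W(*guess[:2])[:2],.245]);q=P[(np.abs(P-g)<.06).all(2)&(d["pixels"].max(2)<70)&(P[...,2]>.2)&(d["depth"]>0)]
    q=q.astype(float)
    # known-radius sphere fit, robust
    from scipy.optimize import least_squares
    best=least_squares(lambda c:np.linalg.norm(q-c,axis=1)-.0222,g,loss="cauchy",f_scale=.001)
    res=np.abs(best.fun)
    return M(best.x),best.x[2],len(q),np.mean(res<.003)
E
python3 - <<'E'
from h import *
from cell import r,optics
print("knob",knob(optics,(-.046,.035)))
r.set_gripper(0.0)
p=W(-.13,.13,.30);print(p,r.inverse_kinematics(p,Q))
r.move_to(p,Q)
r.move_linear(W(-.12,.035,.30),vel=.2)
r.move_linear(W(-.12,.035),vel=.15)
print(r.current_t(),r.current_q(),r.current_contact_force(),M(r.current_tool_pos()),r.current_opening())
print("knob",knob(optics,(-.046,.035),"pics/side1.png"))
cv2.imwrite("pics/top1.png",optics.get_image("top")["pixels"][:,:,::-1])
E
```

```text
knob (array([-0.04562332,  0.03567328]), np.float64(0.24160095989616126), 761, np.float64(1.0))
[np.float64(0.35304477131229983), np.float64(0.13514360090880273), 0.3] [ 2.42267222e-01 -3.06466738e-02  1.98831523e+00 -4.44089210e-16
  1.18392409e+00 -1.57252613e+00]
3.4917 [-1.45947435e-03  6.61591832e-02  2.04888432e+00  1.00460685e-04
  1.02626297e+00 -1.81725304e+00] [-0.81555816 -0.3534719  -0.29658643] [-0.11973657  0.03553676] -0.0022235106897806616
knob (array([-0.0456303 ,  0.03569008]), np.float64(0.24174289985309033), 811, np.float64(0.9223181257706535))
```

View pics/side1.png

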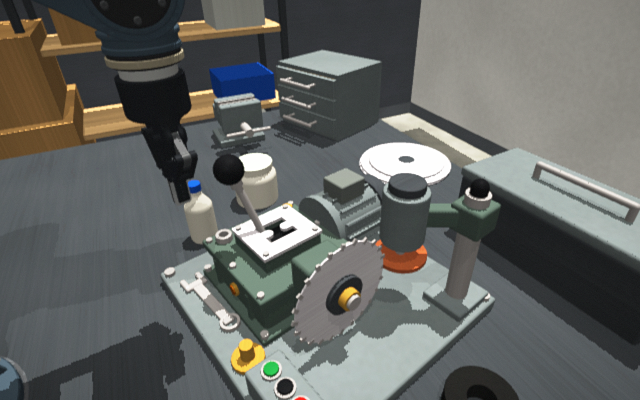

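View pics/top1.png

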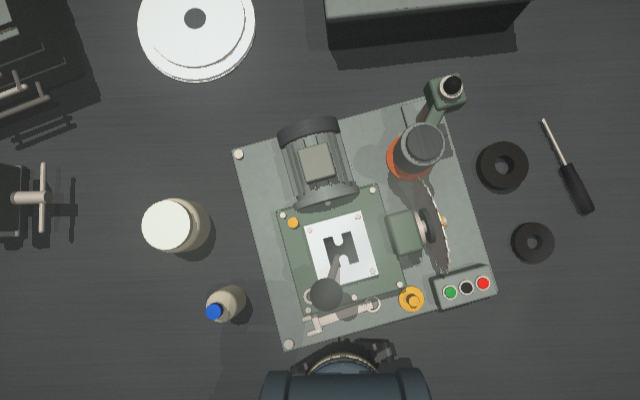

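```bash
python3 - <<'E'
from h import *
from cell import r,optics
for x in (-.09,-.082,-.076,-.068,-.060,-.052,-.045):
    r.move_linear(W(x,.0355),vel=.06)
    f=r.current_contact_force();print(x,round(r.current_t(),2),np.round([*(Rg.T@f[:2]),f[2]],1),np.round(M(r.current_tool_pos()),4))
    if np.linalg.norm(f)>15: break
print("knob",knob(optics,(-.012,.037),"pics/side2.png"))
E
```

```text
-0.09 4.24 [-0.9 -0.2 -0.1] [-0.0901  0.0355]
-0.082 4.53 [ 0.3  0.2 -0.1] [-0.0818  0.0355]
-0.076 4.78 [-1.9  0.1  0.3] [-0.0761  0.0356]
-0.068 5.06 [-2.2  0.4  0.5] [-0.068   0.0356]
-0.06 5.34 [-2.   0.1  1.4] [-0.06    0.0355]
-0.052 5.62 [-1.9 -0.2  1.4] [-0.052   0.0355]
-0.045 5.89 [-1.4 -0.1  0.9] [-0.045   0.0355]
knob (array([-0.01407096,  0.03671958]), np.float64(0.2473060731399197), 1597, np.float64(0.2855353788353162))
```

View pics/side2.png

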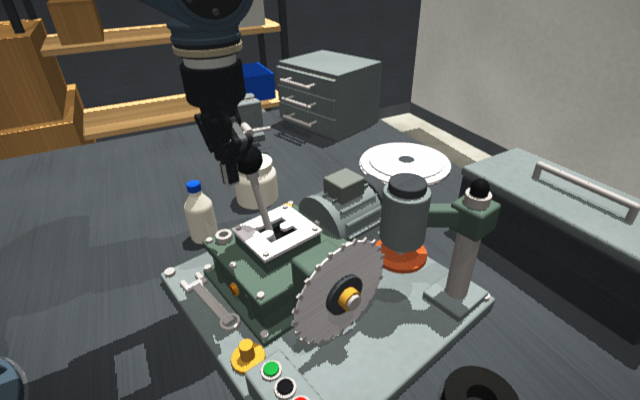

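```bash
python3 - <<'E'
from h import *
from cell import r,optics
for x in (-.039,-.0345):
    r.move_linear(W(x,.0355),vel=.05)
    f=r.current_contact_force();print(x,round(r.current_t(),2),np.round([*(Rg.T@f[:2]),f[2]],1),np.round(M(r.current_tool_pos()),4))
    if np.linalg.norm(f)>15: break
r.move_linear(W(-.085,.0355),vel=.15)
print("knob",knob(optics,(0,.037),"pics/side3.png"),r.current_t())
E
```

```text
-0.039 6.21 [-2.4  0.8  1.1] [-0.0389  0.0355]
-0.0345 6.46 [-2.5  1.1  1.1] [-0.0343  0.0355]
knob (array([-0.00277788,  0.03673092]), np.float64(0.24726486762435787), 684, np.float64(1.0)) 6.9917
```

View pics/side3.png

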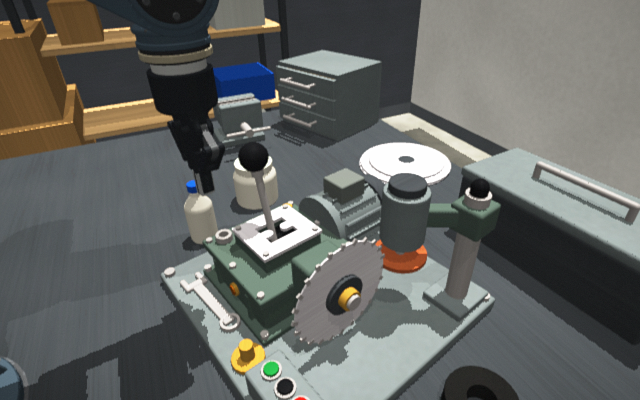

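```bash
python3 - <<'E'
from h import *
from cell import r,optics
r.move_linear(W(-.085,.105),vel=.15)
r.move_linear(W(-.003,.105),vel=.15)
print("knob",knob(optics,(0,.037)))
for y in [.085,.078,.072,.066,.06,.053,.046,.039,.032,.025,.018,.012,.007]:
    r.move_linear(W(-.003,y),vel=.06)
    f=r.current_contact_force();print(y,round(r.current_t(),2),np.round([*(Rg.T@f[:2]),f[2]],1),np.round(M(r.current_tool_pos()),4))
    if np.linalg.norm(f)>12: break
print("knob",knob(optics,(0,-.03),"pics/side4.png"))
E
```

```text
knob (array([-0.00286954,  0.03692526]), np.float64(0.24743908929579364), 1487, np.float64(0.46267652992602554))
0.085 8.84 [0.5 0.3 0.3] [-0.0031  0.0846]
0.078 9.11 [ 0.3 -0.3  3.4] [-0.0028  0.0777]
0.072 9.36 [-0.4  0.7 10.9] [-0.0022  0.0718]
0.066 9.61 [-1.3  2.8 16.5] [-0.0019  0.0659]
knob (array([-0.01033539,  0.00596689]), np.float64(0.27650088971648257), 998, np.float64(0.30060120240480964))
```

View pics/side4.png

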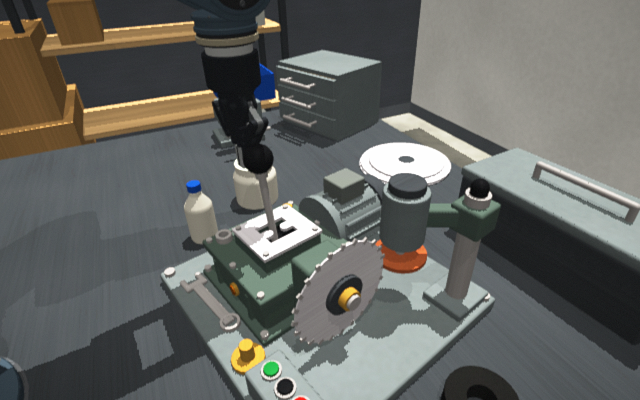

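```bash
python3 - <<'E'
from h import *
from cell import r,optics
r.move_linear(W(-.003,.105),vel=.1)
r.move_linear(W(-.003,.105,.261),vel=.1)
f=r.current_contact_force();print(f)
print("knob",knob(optics,(0,.034)))
for y in [.085,.078,.072,.066,.06,.055]:
    r.move_linear(W(-.003,y,.261),vel=.06)
    f=r.current_contact_force();print(y,round(r.current_t(),2),np.round([*(Rg.T@f[:2]),f[2]],1),np.round(M(r.current_tool_pos()),4))
    if np.linalg.norm(f)>8: break
print("knob",knob(optics,(0,.02),"pics/side5.png"))
E
```

```text
[-0.37004254  0.37327123  0.24973954]
knob (array([-0.0152239 ,  0.00263806]), np.float64(0.26792655160986945), 1154, np.float64(0.16724436741767765))
0.085 11.09 [ 0.4 -0.1 -0.6] [-0.003   0.0846]
0.078 11.36 [ 0.4  1.1 -0.3] [-0.003   0.0778]
0.072 11.61 [0.5 0.9 0.6] [-0.003   0.0718]
0.066 11.86 [-0.9 -0.1 -0.8] [-0.003   0.0657]
0.06 12.11 [-1.3  0.1  0.4] [-0.003   0.0597]
0.055 12.36 [-0.8  0.8 -0.2] [-0.003   0.0548]
knob (array([-0.00277772,  0.01860506]), np.float64(0.24999507625004314), 1280, np.float64(0.5640625))
```

View pics/side5.png

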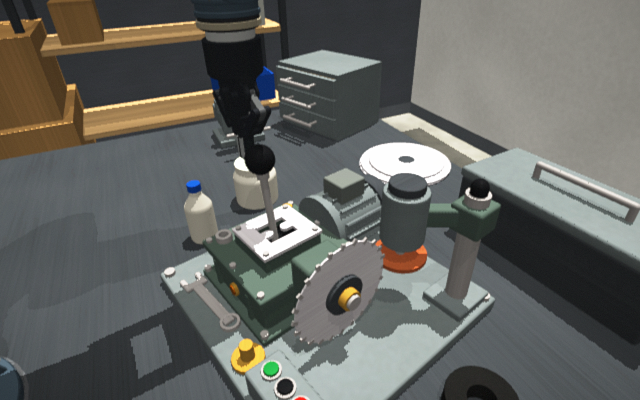

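```bash
python3 - <<'E'
from h import *
from cell import r,optics
for y in [.048,.041,.034,.027,.020,.013,.007,.003,-.001]:
    r.move_linear(W(-.003,y,.261),vel=.06)
    f=r.current_contact_force();print(y,round(r.current_t(),2),np.round([*(Rg.T@f[:2]),f[2]],1),np.round(M(r.current_tool_pos()),4))
    if np.linalg.norm(f)>9: break
r.move_linear(W(-.003,.04,.261),vel=.12)
print("knob",knob(optics,(0,-.035),"pics/side6.png"),r.current_t())
E
```

```text
0.048 12.68 [-0.2  0.4  1.1] [-0.003   0.0477]
0.041 12.94 [ 0.7 -1.6 -0.8] [-0.0031  0.0407]
0.034 13.21 [-0.1 -0.4 -0.8] [-0.003   0.0336]
0.027 13.47 [0.2 0.4 0.4] [-0.0031  0.0266]
0.02 13.74 [-0.8 -0.5 -0.7] [-0.003   0.0196]
0.013 14.01 [ 0.  -0.5  0. ] [-0.003   0.0126]
0.007 14.26 [ 0.4  0.4 -0.7] [-0.003   0.0066]
0.003 14.51 [ 0.3  0.5 -0.1] [-0.003   0.0028]
-0.001 14.76 [-0.3  0.2 -0.1] [-0.003  -0.0012]
knob (array([-0.00269004, -0.037142  ]), np.float64(0.24724457361021093), 1232, np.float64(0.6704545454545454)) 15.3
```

View pics/side6.png

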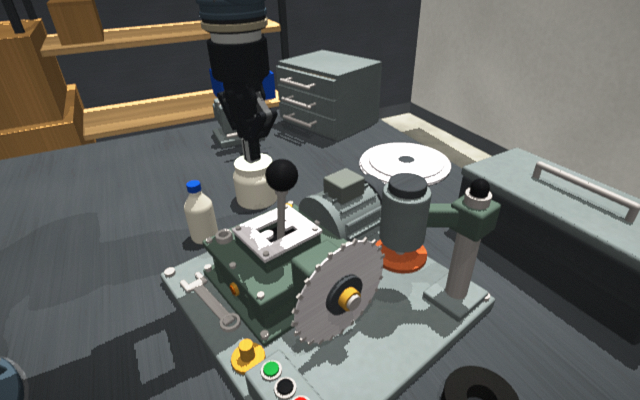

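```bash
python3 - <<'E'
from h import *
from cell import r,optics
r.move_linear(W(-.085,.04,.261),vel=.15)
r.move_linear(W(-.085,-.037,.245),vel=.15)
print("knob",knob(optics,(0,-.035)))
for x in [-.045,-.038,-.032,-.026,-.019,-.012,-.005,.001,.006,.010,.0125,.0145,.016,.017,.018,.019]:
    r.move_linear(W(x,-.037,.245),vel=.06)
    f=r.current_contact_force();print(x,round(r.current_t(),2),np.round([*(Rg.T@f[:2]),f[2]],1),np.round(M(r.current_tool_pos()),4))
    if np.linalg.norm(f)>8: break
print("knob",knob(optics,(.048,-.037),"pics/side7.png"),r.current_t())
E
```

```text
knob (array([-0.00268115, -0.03716229]), np.float64(0.24730788567405715), 825, np.float64(1.0))
-0.045 17.54 [-0.4 -0.8 -0.1] [-0.0452 -0.0369]
-0.038 17.81 [-0.3 -0.1  0.1] [-0.0378 -0.037 ]
-0.032 18.06 [-1.5 -0.4  0.2] [-0.0319 -0.037 ]
-0.026 18.31 [-1.7  0.5  1. ] [-0.0259 -0.037 ]
-0.019 18.57 [-1.9 -0.1  0.5] [-0.0189 -0.037 ]
-0.012 18.84 [-1.5 -0.4  0.7] [-0.0119 -0.037 ]
-0.005 19.11 [-1.3 -0.6  0.3] [-0.0048 -0.037 ]
0.001 19.36 [-1.7  0.2  0.8] [ 0.0013 -0.037 ]
0.006 19.61 [-1.7 -0.7  0.1] [ 0.0062 -0.037 ]
0.01 19.86 [-1.9 -0.2 -1.7] [ 0.0102 -0.037 ]
0.0125 20.11 [-1.9 -0.4 -0.8] [ 0.0125 -0.037 ]
0.0145 20.36 [-2.5 -0.1 -0.8] [ 0.0146 -0.037 ]
0.016 20.61 [-1.3  0.4 -1.1] [ 0.0161 -0.037 ]
0.017 20.86 [-1.4 -0.3 -1.3] [ 0.017 -0.037]
0.018 21.11 [-2.4  0.7 -1.5] [ 0.018 -0.037]
0.019 21.36 [-1.8  0.3 -1.2] [ 0.0191 -0.037 ]
knob (array([ 0.04926887, -0.03584986]), np.float64(0.2422496879652178), 1789, np.float64(0.2554499720514254)) 21.4083
```

View pics/side7.png

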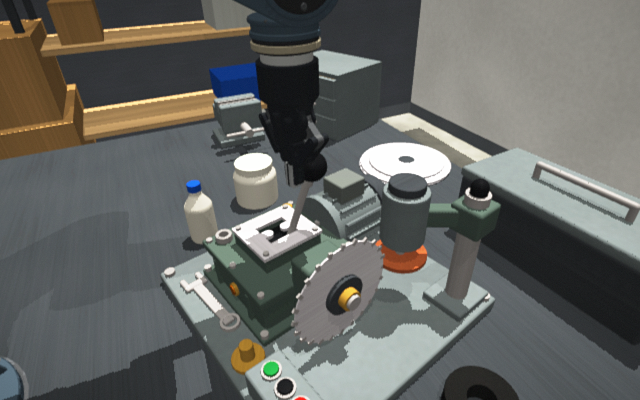

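Not yet against the stop; I'll continue in small steps until the force rises.

```bash
python3 - <<'E'
from h import *
from cell import r,optics
for x in np.arange(.0198,.0265,.0007):
    r.move_linear(W(x,-.037,.245),vel=.03)
    f=r.current_contact_force();g=Rg.T@f[:2];print(round(x,4),round(r.current_t(),2),np.round([*g,f[2]],1),np.round(M(r.current_tool_pos()),4))
    if g[0]<-6: break
E
```

```text
0.0198 21.66 [-1.7  0.8 -1.8] [ 0.0198 -0.037 ]
0.0205 21.91 [-1.7  0.1 -2.2] [ 0.0205 -0.037 ]
0.0212 22.16 [-3.4 -0.6 -1.9] [ 0.0211 -0.037 ]
0.0219 22.41 [-3.7  0.9 -2.9] [ 0.0217 -0.037 ]
0.0226 22.66 [-5.3  0.8 -3.5] [ 0.0224 -0.0369]
0.0233 22.91 [-5.2 -0.  -3.5] [ 0.023  -0.0369]
0.024 23.16 [-7.2 -0.2 -3.6] [ 0.0235 -0.0369]
```

```bash
python3 - <<'E'
from h import *
from cell import r,optics
r.move_linear(W(-.09,-.037,.245),vel=.15)
k,z,n,q=knob(optics,(.05,-.037),"pics/side8.png");print("knob",k,z,n,q,"shift",np.arctan2(k[0],z-.05),np.arcsin(k[0]/.2),"sel",np.arcsin(k[1]/.2),r.current_t())
r.move_linear(W(-.12,.03,.30),vel=.15)
cv2.imwrite("pics/top8.png",optics.get_image("top")["pixels"][:,:,::-1])
print(knob(optics,(.05,-.037)),r.current_contact_force(),r.current_t())
E
```

```text
knob [ 0.05152969 -0.03591946] 0.2411910890440952 742 1.0 shift 0.2632637331900029 0.26058767751604967 sel -0.18057705923173906 24.1167
(array([ 0.05151505, -0.03594057]), np.float64(0.2412368954123991), 747, np.float64(0.998661311914324)) [-0.07960781 -0.17769402  0.25656103] 24.975
```

View pics/side8.png

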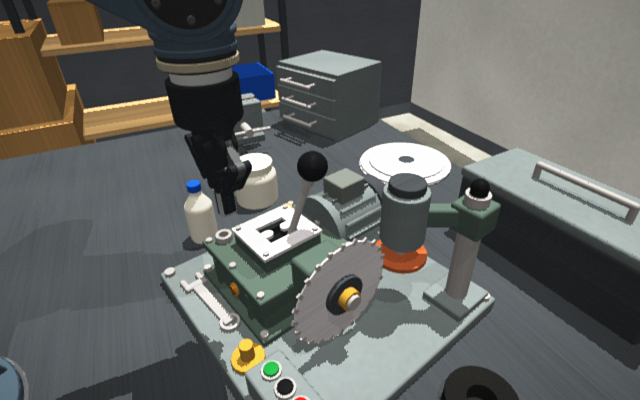

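View pics/top8.png

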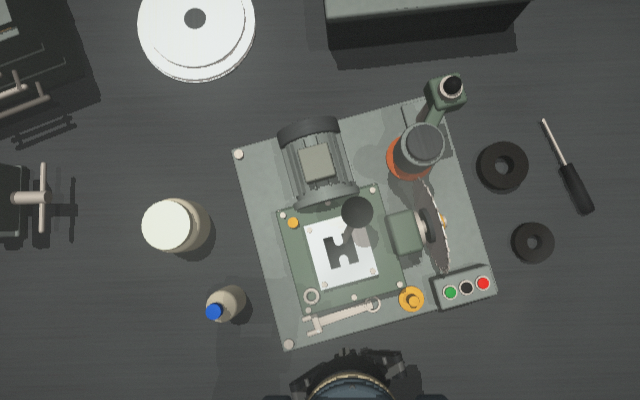

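The knob sits at about (358,211) in the top view and (313,166) in the side view. It is far right and fully forward, the loose items are unmoved, and the gripper is clear.

```bash
python3 - <<'E'
from cell import r
r.hand_in();print(r.current_t())
E
```

```text
the job is handed in; nothing more can be done
the job is handed in; nothing more can be done
```

The gearbox is in third and the job is handed in. With the gripper shut, I pushed the lever forward out of second to the cross slot, across to the right, then forward into the far-right slot. I then backed away clear of everything, at about 25 s on the robot's clock.

**Last checks:**
- **Position:** the knob measures 51.5 mm forward and 35.9 mm right of the gate centre, so shift is about 0.26 and select about 0.18.
- **Fully home:** the shift push took about 2 N along the slot, rising to 7 N in the last few millimetres. I took that as the end stop and stopped pushing there. The knob stayed put after I withdrew, and the contact force went back to about zero.
- **Loose items:** they look unmoved in the top view.

**What went wrong:** on the first sideways push the gripper was too low, and the upper part of the fingers pressed down on the ball with about 16 N. I backed off, raised the tool 21 mm and repeated the push with the fingertips, with no further trouble.

**Disagreements:**
- The shift reading of 0.26 is slightly over the nominal 0.25, which is within the 2 mm camera calibration.
- Some knob fits taken with the gripper right beside it were poor, so I relied on the clear views.

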